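# Slide the deli cups home in the sloped rack

### The job

Each lane of the sloped rack should hold one deli cup resting right down against its back stop. Slide the two cups that have hung up partway down their own lanes until each rests against its stop; set the loose cup upright in the upper half of the empty lane and slide it down against its stop too. Do not tip any cup over, let go of everything at the end, and leave the other things on the shelf where they are.

Things in the scene. Friction and masses are not known exactly. Their poses are not given: they have to be found in the camera images.
- rack: fixed grey plastic frame, 272 mm wide, standing on the shelf, origin under its centre, x to its low side. It carries three identical sloped, slotted trays side by side, 90 mm between centre lines; which tray is in which place varies. A cup stays where it is left on a tray floor and does not slide by itself; sliding it takes under 1 N.
- tray_a: grey tray (lane). Origin: middle of its floor's top, 60 mm above the shelf. x runs along the floor DOWNHILL (12 degrees below level, roughly away from the robot), y across, z square to the floor. Floor x from -100 (open upper end) to +100 mm (face of the back stop, 20 mm high); 72 mm wide inside, with 6 mm slots along x; side walls 3 mm thick, 14 mm high. This one starts with cup_a in it.
- tray_b: grey tray (lane). Origin: middle of its floor's top, 60 mm above the shelf. x runs along the floor DOWNHILL (12 degrees below level, roughly away from the robot), y across, z square to the floor. Floor x from -100 (open upper end) to +100 mm (face of the back stop, 20 mm high); 72 mm wide inside, with 6 mm slots along x; side walls 3 mm thick, 14 mm high. This one starts with cup_b in it.
- tray_c: grey tray (lane). Origin: middle of its floor's top, 60 mm above the shelf. x runs along the floor DOWNHILL (12 degrees below level, roughly away from the robot), y across, z square to the floor. Floor x from -100 (open upper end) to +100 mm (face of the back stop, 20 mm high); 72 mm wide inside, with 6 mm slots along x; side walls 3 mm thick, 14 mm high. This one starts empty.
- tray_a_stop (a point): point on tray_a's floor at the foot of its back stop's face, mid-width; axes as those of tray_a
- tray_b_stop (a point): point on tray_b's floor at the foot of its back stop's face, mid-width; axes as those of tray_b
- tray_c_stop (a point): point on tray_c's floor at the foot of its back stop's face, mid-width; axes as those of tray_c
- cup_a: closed clear deli cup with a bit of cork inside: round, 42 mm tall, body 52 mm diameter, with a black lid 58 mm in diameter over the top 8 mm; about 60 g, rigid enough to grip at 30 N. Origin: centre of its underside; z up through the lid. Against the stop its axis is 26 mm from the stop's face. Starts upright on tray_a's floor, partway down.
- cup_b: closed clear deli cup with a bit of cork inside: round, 42 mm tall, body 52 mm diameter, with a black lid 58 mm in diameter over the top 8 mm; about 60 g, rigid enough to grip at 30 N. Origin: centre of its underside; z up through the lid. Against the stop its axis is 26 mm from the stop's face. Starts upright on tray_b's floor, partway down.
- cup_c: closed clear deli cup with a bit of cork inside: round, 42 mm tall, body 52 mm diameter, with a black lid 58 mm in diameter over the top 8 mm; about 60 g, rigid enough to grip at 30 N. Origin: centre of its underside; z up through the lid. Against the stop its axis is 26 mm from the stop's face. The loose one: starts upright on the white shelf to the right of the rack.
- dish: green ceramic bowl, 90 mm across, 26 mm high, origin under its centre; bystander
- hemostat: steel hemostat clamp, about 140 mm long, 7 mm high, lying along its x axis, origin near mid-length; bystander
- hide: hollow cork tube hide, 150 mm long along its x axis, 92 mm outside, lying; origin under its centre; bystander
- jar: supplement jar, 64 mm across, 85 mm high, origin under its centre; bystander
- mister: white spray bottle, 70 mm across, 170 mm high, origin under its centre; bystander
- tub: open empty clear tub, 68 mm across its rim, 55 mm high, origin under its centre; bystander, no lid
- lids: stack of black lids, 72 mm across, 22 mm high, origin under its centre; bystander

How it is judged:
By the outcome, as a careful person would: the job done as asked, in the order asked, and still so for the second after the job is handed in, with the robot touching nothing.
It also fails if it takes over 72 s, if anything falls off the work surface, if the arm or the gripper's body presses on something with over 40 N, if the wrist force passes 120 N, or if a joint passes its speed limit or range.

### The arm

A 6-joint arm with a two-finger parallel gripper is mounted at the origin on the work surface. World frame = base frame: x ahead of the robot, y to its left, z up, the work surface at z = 0. Lengths are in mm, angles in rad, forces in N, time in s.
With the tool pointing down it reaches from about 300 to 775 mm from the base axis. Payload 14.6 kg.
Tool frame: the origin (TCP) lies midway between the tips of the shut fingers; the grasp point (between the pads) lies behind it (manip.grip_depth is the z of the grasp point in the tool frame, in mm); z points along the fingers, y is the line along which they close (so a half turn about z gives the same grasp; the last joint's range is limited). The gripper opens to 94 mm and grips with 3 to 60 N. Pads are 16 mm wide; open, the fingers measure 119 mm over their backs; the gripper's body (75 mm by 177 mm) begins 78 mm behind the grasp point.
Start: joints at [1.04, 0.3, 1.521, -0, 1.321, -0.067], TCP at [246.038, 491.889, 205.446] pointing down, gripper open.
Joint ranges: [-3.03, 3.03], [-0.79, 2.21], [0.23, 2.52], [-1.04, 4.18], [0, 3.07], [-2.55, 2.55]. Speed limits (rad/s): [2.22, 2.22, 2.57, 3.14, 3.14, 3.14].

### API

Orientations are given as [roll, pitch, yaw] about the fixed x, y, z axes, in that order (R = Rz(yaw) Ry(pitch) Rx(roll)).
In Python, from cell import manip gives the robot as it stands.
- The arm moves only by the shell command python3 nudge.py 'ROWS' [OPENING] [FORCE]. ROWS is a JSON list of rows, 1 to 5 of them, each of 6 numbers: dx, dy, dz in mm, then a rotation vector rx, ry, rz in rad; each row is the pose to reach, as a shift and turn from the pose commanded when the command began, along the tool's axes at that moment; what a row does not reach only later rows make up. A row lasts 1/10 s, in which the tool goes at most 50 mm and 0.15 rad, less where a joint would pass 70% of its speed; a pose out of reach is approached as far as the arm can. OPENING is the finger opening in mm, set as the command begins (- or left out keeps the last). The fingers move at their own pace and stop on an object; FORCE is the grip in N (left out, the last holds). Time passes only in rows, so rows that do not move let the fingers close. It prints the time, the measured TCP pose, the force, the opening and the grip force at its end.
- manip.read_state(): the state, without advancing time (a new reading comes with each control period).
- manip.camera(name): name is "scene" or "top" or "wrist"; returns (picture, depth): 384x512x3 uint8, red, green, blue; 384x512 float32, mm along the optical axis (not along the pixel's ray), 0 where there is no reading.
- manip.camera_info(name): a dict with "K" (3x3 intrinsics, pixels), "rvec" (rotation vector, rad) and "tvec" (3), from world to camera coordinates, as OpenCV has them; the wrist camera has in their place "mount" (4x4, takes a point from camera to tool coordinates, whose origin is the TCP and whose axes are the flange's). Camera axes: x right, y down, z forward; pixel columns grow to the right and rows downward; lengths in mm; the calibration is good to about 2 mm. The wrist camera is an equidistant fisheye: a pixel r from the principal point sees the ray r / f radians off the axis. A picture is of the moment at which its call begins: read the wrist's pose just before it. camera_info takes no time and is no camera call.
- manip.sign_off(): hands the job in; it is judged then, once.
The state is a dict: "clock": time; "joints": joint angles; "qd": joint speeds; "effort": joint torques, N m; "eef_pos": TCP position; "eef_rot": TCP orientation; "wrist_force": force on the tool from outside, world axes, zero at the start; "moment": the same for the moment, N m; "finger_gap": finger opening in mm; "finger_force": force on a finger pad.
Only numpy, scipy, OpenCV 4.12 (cv2) and the standard library are available. Lean on these libraries where they do the work, as an engineer would, in place of code of your own. Each camera call takes 0.05 s, during which the arm holds its last target. There are 200 camera calls.

## Working session

There is one attempt and no reset: what is moved stays moved. The work goes in short steps, Python scripts to look and compute and a shell command to move; the robot and the scene stay as the last step left them, time stands still between calls to the robot, and variables do not carry over. Pictures are saved under pics/ and viewed, at most 10 in all, crops included, and the job is handed in when it is done.

```bash
ls; mkdir -p pics; python3 - <<'E'
from cell import manip
import cv2,numpy as np
s=manip.read_state(); print(s, manip.grip_depth)
for n in("scene","top"):
    p,d=manip.camera(n); cv2.imwrite(f"pics/{n}0.png",cv2.cvtColor(p,cv2.COLOR_RGB2BGR)); np.savez(f"pics/{n}0.npz",p=p,d=d)
    i=manip.camera_info(n);print(n,i)
print(manip.camera_info("wrist"))
E
```

```text
cell.py
nudge.py
pics
{'clock': 0.0, 'joints': array([ 1.04040155e+00,  3.00483064e-01,  1.52160018e+00,  2.12811053e-06,
        1.32070651e+00, -6.65972633e-02]), 'qd': array([ 0.000668  , -0.00158461,  0.00109371,  0.00158976,  0.00244513,
       -0.00054466]), 'effort': array([-2.29841258e-03, -5.31817245e+01, -3.52729583e+01,  7.07413908e-02,
        2.44004151e-02, -5.02975786e-05]), 'eef_pos': array([245.90352306, 491.66156945, 204.87169338]), 'eef_rot': array([-3.14039834e+00, -8.17215204e-05,  2.67779456e+00]), 'wrist_force': array([ 0.22436476, -0.01591251, -0.25991782]), 'moment': array([ 0.00890117,  0.00052516, -0.00516293]), 'finger_force': 0.0, 'finger_gap': 94.11412151695149} -18.8
scene {'K': array([[349.29818552,   0.        , 254.8576865 ],
       [  0.        , 349.29818552, 192.67174847],
       [  0.        ,   0.        ,   1.        ]]), 'rvec': array([ 1.98698691,  1.4505371 , -0.5820509 ]), 'tvec': array([-133.33357794, -280.76245711, 1363.81546546])}
top {'K': array([[392.88462858,   0.        , 257.40984687],
       [  0.        , 392.88462858, 190.95456361],
       [  0.        ,   0.        ,   1.        ]]), 'rvec': array([ 2.18931542, -2.14663604,  0.13910799]), 'tvec': array([ -42.40263863,  498.05916462, 1351.4685254 ])}
{'K': array([[297.31863964,   0.        , 258.19750135],
       [  0.        , 297.31863964, 191.97796238],
       [  0.        ,   0.        ,   1.        ]]), 'mount': array([[-3.54005408e-04, -9.64363484e-01, -2.64580699e-01,
         7.59257036e+01],
       [ 9.99999864e-01, -2.39933642e-04, -4.63458285e-04,
        -9.38230287e-01],
       [ 3.83460436e-04, -2.64580827e-01,  9.64363437e-01,
        -1.79055280e+02],
       [ 0.00000000e+00,  0.00000000e+00,  0.00000000e+00,
         1.00000000e+00]])}
```

View pics/scene0.png

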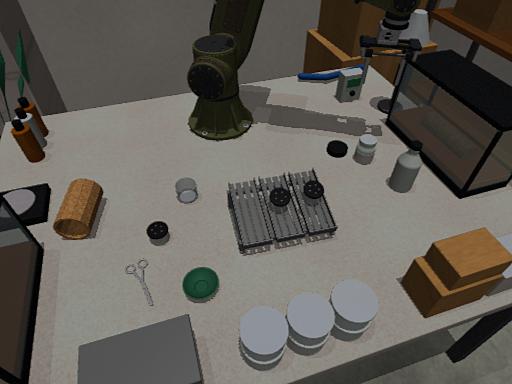

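View pics/top0.png

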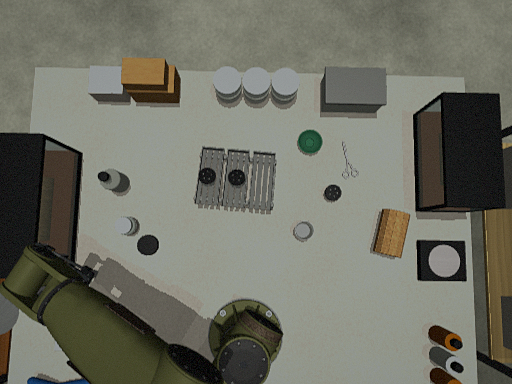

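The scene view shows the two hung-up cups in the left and middle lanes. The empty lane is on the robot's right. In the top view the lids are at about (207,176) and (237,177), the loose cup at (332,192), the rack at x 196–276 and y 147–213, and the tub at (303,231). Next I'll enlarge the rack.

```bash
cat > h.py <<'E'
import numpy as np,cv2
from cell import manip
def cam(n):
    i=manip.camera_info(n); R=cv2.Rodrigues(i["rvec"])[0]; return i["K"],R,i["tvec"]
def ray(n,u,v,z):   # intersect pixel ray with plane z
    K,R,t=cam(n); c=-R.T@t; r=R.T@np.linalg.inv(K)@[u,v,1]; return c+r*(z-c[2])/r[2]
def dep(n,d,u,v):
    K,R,t=cam(n); return R.T@(np.linalg.inv(K)@[u,v,1]*d-t)
def proj(n,p):
    K,R,t=cam(n); q=K@(R@np.asarray(p,float)+t); return q[:2]/q[2]
E
python3 - <<'E'
from h import *
z=np.load("pics/top0.npz"); p,d=z["p"],z["d"]
cv2.imwrite("pics/top_crop.png",cv2.cvtColor(cv2.resize(p[135:225,185:351],None,fx=4.8,fy=4.8,interpolation=cv2.INTER_CUBIC),cv2.COLOR_RGB2BGR))
# lids: dark blobs
for (u,v) in((207,176),(237,177),(332,192)):
    w=p[v-14:v+14,u-14:u+14].max(2)<55
    ys,xs=np.nonzero(w); 
    n,l,st,ce=cv2.connectedComponentsWithStats(w.astype(np.uint8)); k=1+np.argmax(st[1:,4])
    c=ce[k]+[u-14,v-14]; dd=np.median(d[v-14:v+14,u-14:u+14][l==k]); print(c,st[k],dd,dep("top",dd,*c))
# rack depth cloud
vv,uu=np.mgrid[140:220,190:282]; P=np.array([dep("top",d[v,u],u,v) for v,u in zip(vv.ravel(),uu.ravel())]); 
m=P[:,2]>22; Q=P[m]; r=cv2.minAreaRect(Q[:,:2].astype(np.float32)); print(r,cv2.boxPoints(r))
np.save("pics/Q.npy",Q)
E
```

```text
[206.32894737 175.32017544] [  5   0  18  22 228] 1308.9089 [539.08040814 139.44387525 103.66194671]
[236.1        177.15238095] [  5   6  17  17 210] 1309.865 [535.03236379  40.20498266 103.40733613]
[332.42391304 192.39130435] [  7   7  16  16 184] 1370.2909 [ 497.58746224 -294.13197393   42.19906894]Traceback (most recent call last):
  File "<stdin>", line 11, in <module>
  File "h.py", line 8, in dep
    K,R,t=cam(n); return R.T@(np.linalg.inv(K)@[u,v,1]*d-t)
          ~~~^^^
  File "h.py", line 4, in cam
    i=manip.camera_info(n); R=cv2.Rodrigues(i["rvec"])[0]; return i["K"],R,i["tvec"]
ValueError: time passes only in moves, steps and waits
```

View pics/top_crop.png

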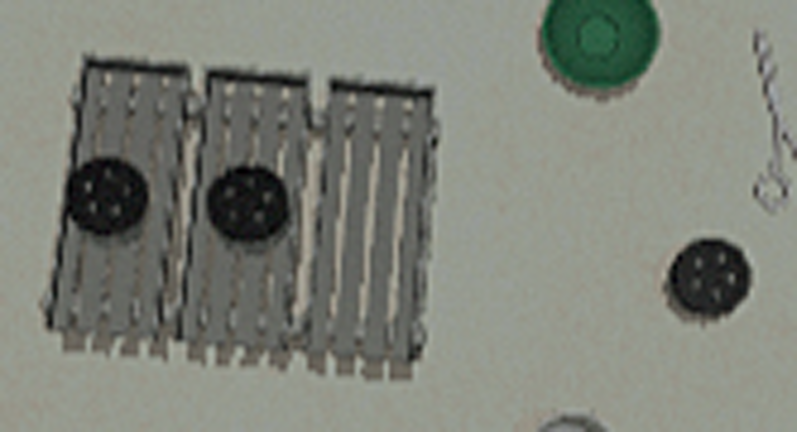

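```bash
python3 - <<'E'
from h import *
i=manip.camera_info("top");K=i["K"];R=cv2.Rodrigues(i["rvec"])[0];t=i["tvec"];Ki=np.linalg.inv(K)
c=-R.T@t; print("cam",c)
z=np.load("pics/top0.npz"); p,d=z["p"],z["d"]
def rp(X,Y,h):
    u=185+(X+.5)/4.8-.5; v=135+(Y+.5)/4.8-.5; r=R.T@Ki@[u,v,1]; return (c+r*(h-c[2])/r[2]).round(1)
for q in((85,60),(188,70),(207,72),(308,81),(330,82),(433,92)): print("stop",q,rp(*q,58.8))
for q in((50,328),(162,333),(180,340),(292,346),(308,352),(412,361)): print("upper",q,rp(*q,81+8))
for n,q in(("L",(107,195)),("M",(248,203)),("loose",(708,277))): print(n,rp(*q,42.0 if n=="loose" else 103.5))
vv,uu=np.mgrid[140:220,190:282]; vv=vv.ravel();uu=uu.ravel();D=d[vv,uu]
P=(np.stack([uu,vv,np.ones_like(uu)],1)@Ki.T*D[:,None]-t)@R
print("invalid",(D==0).sum())
Q=P[(P[:,2]>28)&(D>0)]
r=cv2.minAreaRect(Q[:,:2].astype(np.float32)); print(r,cv2.boxPoints(r))
Q=P[(P[:,2]>30)&(P[:,2]<96)]
# RANSAC-ish plane for floor
A=np.c_[Q[:,:2],np.ones(len(Q))];w=np.ones(len(Q),bool)
for k in range(15):
    s=np.linalg.lstsq(A[w],Q[w,2],rcond=None)[0]; e=Q[:,2]-A@s; w=abs(e)<max(4,20-2*k)
print("plane",s,np.degrees(np.arctan(np.hypot(*s[:2]))),"downhill yaw",np.arctan2(-s[1],-s[0]),w.sum())
E
```

```text
cam [ 339.90407352  -16.32780518 1400.18809948]
stop (85, 60) [644.8 162.1  58.8]
stop (188, 70) [639.1  87.4  58.8]
stop (207, 72) [637.9  73.6  58.8]
stop (308, 81) [6.329e+02 4.000e-01 5.880e+01]
stop (330, 82) [632.5 -15.5  58.8]
stop (433, 92) [626.7 -90.3  58.8]
upper (50, 328) [447.3 175.8  89. ]
upper (162, 333) [445.4  97.8  89. ]
upper (180, 340) [440.7  85.2  89. ]
upper (292, 346) [438.1   7.1  89. ]
upper (308, 352) [434.1  -4.1  89. ]
upper (412, 361) [429.3 -76.6  89. ]
L [539.5 137.6 103.5]
M [535.9  39.7 103.5]
loose [ 497.9 -293.1   42. ]
invalid 27
((540.9332885742188, 43.04765319824219), (270.38592529296875, 204.74749755859375), 86.16871643066406) [[429.7549   -85.002686]
 [634.0448   -98.683655]
 [652.1117   171.09799 ]
 [447.82178  184.77896 ]]
plane [-2.09090741e-01  1.30733554e-02  1.71904821e+02] 11.832286138820606 downhill yaw -0.06244350730253292 2044
```

The rack yaw comes out at about -0.066 and the middle tray's origin at about (540, 43). Cup L sits at x≈-16, y≈+5 in its lane, and cup M at x≈-13, y≈-3. First I'll move to the uphill side of cup L with the tool vertical and the fingers shut.

```bash
cat > go.py <<'E'
# usage: go.py x y z yaw [tilt] | go.py LANE xt yt h [tilt]  -> tool-axes shift and turn to get there
import sys,numpy as np
from scipy.spatial.transform import Rotation as Ro
from cell import manip
O={"L":(546,133),"M":(540,43),"R":(534,-47)}; YAW=-0.066; S=np.radians(12)
a=sys.argv[1:]
if a[0] in O:
    xt,yt,h=map(float,a[1:4]); tilt=float(a[4]) if len(a)>4 else 0
    l=np.array([xt*np.cos(S)+h*np.sin(S),yt,60-xt*np.sin(S)+h*np.cos(S)])
    p=Ro.from_euler("z",YAW).apply(l)+[*O[a[0]],0]; yaw=np.pi+YAW
else:
    p=np.array(list(map(float,a[:3]))); yaw=float(a[3]); tilt=float(a[4]) if len(a)>4 else 0
s=manip.read_state(); R0=Ro.from_euler("xyz",s["eef_rot"])
R1=Ro.from_euler("z",yaw)*Ro.from_euler("x",np.pi)*Ro.from_euler("y",tilt)
print("target",p.round(1),"shift",R0.inv().apply(p-s["eef_pos"]).round(1),"turn",(R0.inv()*R1).as_rotvec().round(3),"| tray x in tool",R0.inv().apply(Ro.from_euler("z",YAW).apply([np.cos(S),0,-np.sin(S)])).round(3),"clock",round(s["clock"],2))
E
python3 go.py 476 143 180 3.0755; python3 go.py L -72 5 8
```

```text
target [476. 143. 180.] shift [-361.8 -208.9   25.2] turn [-0.001 -0.    -0.398] | tray x in tool [-0.902  0.379  0.207] clock 0.1
target [477.7 142.5  82.8] shift [-363.5 -208.5  122.4] turn [-0.001 -0.    -0.398] | tray x in tool [-0.902  0.379  0.207] clock 0.1
```

```bash
python3 nudge.py '[[-40,-23,0,0,0,-0.08],[-80,-46,2,0,0,-0.16],[-120,-69,4,0,0,-0.24],[-160,-92,6,0,0,-0.32],[-200,-115,8,0,0,-0.398]]' 0 20; python3 go.py L -74 5 70
```

```text
clock: 0.6
eef_pos: [374.0, 297.9, 197.2]
eef_rot: [-3.141, -0.0, 3.079]
wrist_force: [0.8, 0.3, 0.6]
finger_gap: 57.4
finger_force: 0.0
target [488.6 141.8 143.9] shift [-124.1 -148.6   53.4] turn [-0.    -0.     0.004] | tray x in tool [-0.978 -0.004  0.208] clock 0.6
```

```bash
python3 nudge.py '[[-25,-30,10,0,0,0],[-50,-62,20,0,0,0],[-75,-94,30,0,0,0],[-95,-124,45,0,0,0],[-110,-147,55,0,0,0]]'; python3 nudge.py '[[0,0,0,0,0,0],[0,0,0,0,0,0],[0,0,0,0,0,0]]'; python3 go.py L -74 5 8
python3 - <<'E'
from h import *
p,d=manip.camera("wrist"); cv2.imwrite("pics/w1.png",cv2.cvtColor(p,cv2.COLOR_RGB2BGR))
E
```

```text
clock: 1.1
eef_pos: [474.0, 143.7, 141.3]
eef_rot: [-3.141, -0.001, 3.075]
wrist_force: [-0.0, -0.1, -0.2]
finger_gap: 17.3
finger_force: 0.0
clock: 1.4
eef_pos: [473.3, 146.5, 142.8]
eef_rot: [3.141, 0.0, 3.077]
wrist_force: [-0.5, 0.5, 0.5]
finger_gap: 0.8
finger_force: 0.0
target [475.8 142.7  83.2] shift [-2.7 -3.7 59.6] turn [0.    0.    0.001] | tray x in tool [-0.978 -0.001  0.208] clock 1.4
```

View pics/w1.png

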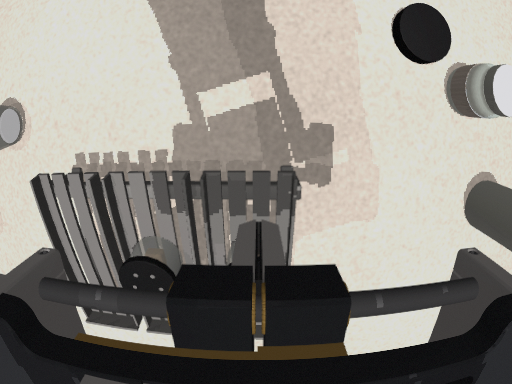

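The wrist view shows the shut fingers at about (258,265), over the left lane (x about 205–295), uphill of its cup. The way down is clear.

```bash
python3 nudge.py '[[-1,-2,20,0,0,0],[-2,-3,40,0,0,0],[-2,-4,52,0,0,0],[-3,-4,59,0,0,0],[-3,-4,59,0,0,0]]'; python3 go.py L 0 5 8;python3 go.py L 30 5 8
```

```text
clock: 1.95
eef_pos: [476.1, 141.8, 83.1]
eef_rot: [-3.141, -0.001, 3.076]
wrist_force: [0.1, 0.4, 0.1]
finger_gap: 0.0
finger_force: 0.0
target [548.  137.9  67.8] shift [-72.    0.8  15.3] turn [-0.    -0.001  0.001] | tray x in tool [-0.978 -0.001  0.207] clock 1.95
target [577.3 135.9  61.6] shift [-101.3    0.8   21.5] turn [-0.    -0.001  0.001] | tray x in tool [-0.978 -0.001  0.207] clock 1.95
```

```bash
P='[[-7,0,1.5,0,0,0],[-14,0,3,0,0,0],[-21,0,4.5,0,0,0],[-28,0,6,0,0,0],[-35,0,7.4,0,0,0]]'
python3 nudge.py '[[-7,0,1.5,0,0,0],[-14,0,3,0,0,0],[-21,0,4.5,0,0,0],[-28,0,6,0,0,0],[-35,0,7.4,0,0,0]]'|egrep "pos|wrist"; python3 nudge.py '[[-7,0,1.5,0,0,0],[-14,0,3,0,0,0],[-21,0,4.5,0,0,0],[-28,0,6,0,0,0],[-35,0,7.4,0,0,0]]'|egrep "pos|wrist"; python3 nudge.py '[[-7,0,1.5,0,0,0],[-14,0,3,0,0,0],[-19,0,4,0,0,0],[-24,0,5.1,0,0,0],[-24,0,5.1,0,0,0]]'|egrep "pos|wrist"; python3 go.py L 25 5 8
python3 - <<'E'
from h import *
p,d=manip.camera("top"); q=manip.camera("scene")[0]
a=cv2.resize(p[135:225,185:285],(500,450),interpolation=cv2.INTER_CUBIC); b=cv2.resize(q[160:260,215:345],None,fx=3,fy=3,interpolation=cv2.INTER_CUBIC)
b=cv2.copyMakeBorder(b,0,450-b.shape[0],0,0,cv2.BORDER_CONSTANT)[:, :300]; cv2.imwrite("pics/p1.png",cv2.cvtColor(np.hstack([a,b]),cv2.COLOR_RGB2BGR))
E
```

```text
eef_pos: [511.9, 139.1, 76.0]
wrist_force: [-0.6, 0.6, 0.4]
eef_pos: [546.7, 136.8, 68.5]
wrist_force: [-0.1, 0.1, 0.5]
eef_pos: [570.5, 135.2, 63.3]
wrist_force: [-0.7, -0.6, 0.1]
target [572.4 136.3  62.6] shift [-1.8  1.2  0.7] turn [-0. -0.  0.] | tray x in tool [-0.978 -0.     0.208] clock 3.45
```

View pics/p1.png

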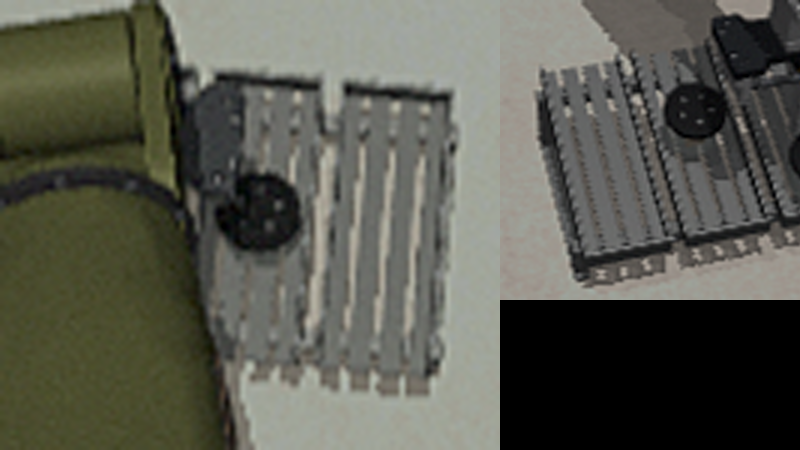

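The top view is hidden by the arm. The scene view shows the cup moved down the left lane, still upright, at the crop's right edge. I'll push on in small steps and watch the force.

```bash

python3 nudge.py '[[-3,0,0.6,0,0,0],[-6,0,1.2,0,0,0],[-9,0,1.9,0,0,0],[-11,0,2.3,0,0,0],[-12,0,2.5,0,0,0]]'|egrep "pos|wrist"; python3 nudge.py '[[-1,0,0.2,0,0,0],[-1,0,0.2,0,0,0]]'|egrep "pos|wrist"; 
python3 - <<'E'
from h import *
q,d=manip.camera("scene")
b=cv2.resize(q[160:260,220:353],None,fx=6,fy=6,interpolation=cv2.INTER_CUBIC);cv2.imwrite("pics/p2.png",cv2.cvtColor(b,cv2.COLOR_RGB2BGR))
i=manip.camera_info("scene");R=cv2.Rodrigues(i["rvec"])[0]
from scipy.spatial.transform import Rotation as Ro
S=np.radians(12)
for n,o,X,Y in(("L",(546,133),74,5),("L",(546,133),70,5),("M",(540,43),-13,-3)):
    l=[X*np.cos(S)+42*np.sin(S),Y,60-X*np.sin(S)+42*np.cos(S)]; P=Ro.from_euler("z",-.066).apply(l)+[*o,0]
    u=i["K"]@(R@P+i["tvec"]);u=u[:2]/u[2];print(n,X,u,"crop",(u-[220,160]+.5)*6-.5)
E
```

```text
eef_pos: [582.2, 134.5, 60.9]
wrist_force: [-1.4, 0.6, 1.1]
eef_pos: [583.0, 134.4, 60.8]
wrist_force: [-1.6, -0.4, 1.0]
L 74 [325.19246749 216.23026118] crop [633.65480496 339.88156707]
L 70 [324.67789907 214.91768591] crop [630.56739442 332.00611548]
M -13 [280.28077851 195.15339297] crop [364.18467104 213.42035782]
```

View pics/p2.png

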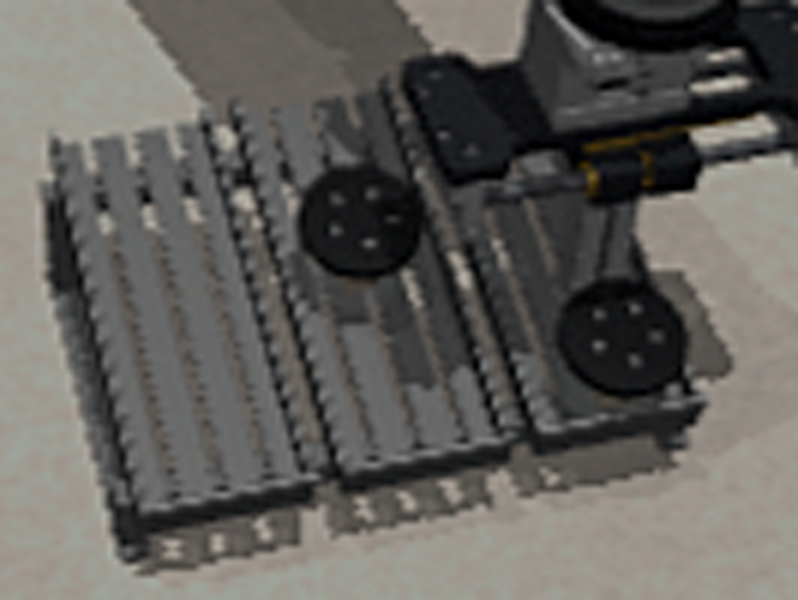

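The lid is at crop (623,337), close to the stop, and the cup is upright. I'll creep forward until the force rises.

```bash
for k in 1 2 3; do :; done
python3 nudge.py '[[-0.7,0,0.2,0,0,0],[-1.5,0,0.3,0,0,0],[-1.5,0,0.3,0,0,0]]'|egrep "pos|wrist"
python3 nudge.py '[[-0.7,0,0.2,0,0,0],[-1.5,0,0.3,0,0,0],[-1.5,0,0.3,0,0,0]]'|egrep "pos|wrist"
```

```text
eef_pos: [583.6, 134.4, 60.6]
wrist_force: [-10.4, -0.2, 7.4]
eef_pos: [583.9, 134.4, 60.5]
wrist_force: [-19.9, 0.2, 15.0]
```

```bash
python3 nudge.py '[[5,0,-1,0,0,0],[20,0,-10,0,0,0],[45,0,-40,0,0,0],[80,0,-70,0,0,0],[110,0,-75,0,0,0]]'|egrep "pos|wrist"
python3 go.py M -74 -3 8
```

```text
eef_pos: [476.3, 141.8, 138.2]
wrist_force: [-0.8, 0.4, -0.2]
target [469.2  44.7  83.2] shift [  0.9 -97.4  54.8] turn [0.001 0.005 0.   ] | tray x in tool [-0.977 -0.     0.213] clock 5.4
```

```bash
python3 nudge.py '[[0,-30,0,0,0,0],[0,-65,0,0,0,0],[1,-97,10,0,0,0],[1,-97,40,0,0.005,0],[1,-97,53,0,0.005,0]]'|egrep "pos|wrist"; python3 nudge.py '[[0,0,0,0,0,0]]'|egrep "pos|rot|wrist"
python3 go.py M 20 -3 8
```

```text
eef_pos: [468.4, 43.8, 80.7]
wrist_force: [1.4, 0.4, -0.1]
eef_pos: [468.2, 44.5, 80.9]
eef_rot: [-3.141, -0.007, 3.075]
wrist_force: [-0.4, -0.5, 0.9]
target [561.   38.6  63.7] shift [-93.1   0.3  16.5] turn [-0.    -0.007 -0.   ] | tray x in tool [-0.98   0.     0.201] clock 6.0
```

```bash

python3 nudge.py '[[-7,0,-1,0,-0.007,0],[-14,0,0.5,0,-0.007,0],[-21,0,2,0,-0.007,0],[-28,0,3.5,0,-0.007,0],[-35,0,5,0,-0.007,0]]'|egrep "pos|wrist"; python3 nudge.py '[[-7,0,1.5,0,0,0],[-14,0,3,0,0,0],[-21,0,4.5,0,0,0],[-28,0,6,0,0,0],[-35,0,7.4,0,0,0]]'|egrep "pos|wrist"; python3 nudge.py '[[-7,0,1.5,0,0,0],[-14,0,3,0,0,0],[-19,0,4,0,0,0],[-23,0,4.8,0,0,0],[-23,0,4.8,0,0,0]]'|egrep "pos|wrist"; python3 go.py M 33 -3 8
```

```text
eef_pos: [504.5, 42.5, 77.1]
wrist_force: [-0.1, 0.1, -0.0]
eef_pos: [539.3, 40.1, 69.6]
wrist_force: [0.1, 0.1, 0.1]
eef_pos: [562.0, 38.6, 64.9]
wrist_force: [-0.2, 0.7, -0.2]
target [573.7  37.8  61. ] shift [-11.7  -0.1   3.9] turn [-0.     0.002  0.   ] | tray x in tool [-0.978 -0.     0.21 ] clock 7.5
```

```bash

python3 nudge.py '[[-3,0,0.8,0,0,0],[-6,0,1.6,0,0,0],[-9,0,2.4,0,0,0],[-10,0,2.8,0,0,0],[-11,0,3,0,0,0]]'|egrep "pos|wrist"; python3 nudge.py '[[-1,0,0.2,0,0,0],[-2,0,0.4,0,0,0],[-2,0,0.4,0,0,0]]'|egrep "pos|wrist"; python3 nudge.py '[[-1,0,0.2,0,0,0],[-1.5,0,0.3,0,0,0],[-1.5,0,0.3,0,0,0]]'|egrep "pos|wrist"
```

```text
eef_pos: [572.8, 37.9, 61.9]
wrist_force: [-0.2, -0.6, -0.4]
eef_pos: [574.8, 37.8, 61.6]
wrist_force: [-1.0, -0.2, 0.3]
eef_pos: [576.1, 37.7, 61.3]
wrist_force: [-1.2, 0.0, 0.6]
```

```bash

python3 nudge.py '[[-0.7,0,0.2,0,0,0],[-1.3,0,0.3,0,0,0],[-1.3,0,0.3,0,0,0]]'|egrep "pos|wrist"; python3 nudge.py '[[-0.5,0,0.1,0,0,0],[-1,0,0.2,0,0,0],[-1,0,0.2,0,0,0]]'|egrep "pos|wrist"
```

```text
eef_pos: [576.7, 37.6, 61.0]
wrist_force: [-8.1, 0.3, 5.0]
eef_pos: [577.0, 37.6, 60.9]
wrist_force: [-14.7, -0.4, 11.3]
```

```bash
python3 nudge.py '[[5,0,-1,0,0,0],[20,0,-20,0,0,0],[40,-10,-60,0,0,0.1],[60,-40,-95,0,0,0.25],[75,-75,-105,0,0,0.4]]' 84 20|egrep "pos|wrist"
python3 - <<'E'
s=open("go.py").read()
s=s.replace('Ro.from_euler("y",tilt)','(Ro.from_euler("x",tilt) if abs(yaw-1.505)<.01 else Ro.from_euler("y",tilt))').replace('yaw=np.pi+YAW','yaw=np.pi+YAW if len(a)<6 else float(a[5])')
open("go.py","w").write(s)
E
python3 go.py 497.8 -293.5 120 1.505
```

```text
eef_pos: [498.8, -32.6, 169.2]
wrist_force: [0.9, -0.0, -0.1]
target [ 497.8 -293.5  120. ] shift [-116.9 -233.2   49.5] turn [0.007 0.005 1.167] | tray x in tool [-0.898  0.384  0.215] clock 9.7
```

```bash
python3 nudge.py '[[-20,-40,8,0,0,0.15],[-40,-80,16,0,0,0.3],[-60,-120,24,0,0,0.45],[-80,-160,32,0,0,0.6],[-100,-200,40,0,0,0.75]]' |egrep "pos|wrist"
python3 go.py 497.8 -293.5 100 1.505
```

```text
eef_pos: [497.9, -258.0, 125.6]
wrist_force: [0.5, 0.1, -0.1]
target [ 497.8 -293.5  100. ] shift [-33.3 -12.3  25.6] turn [0.003 0.001 0.415] | tray x in tool [-0.394  0.895  0.211] clock 10.2
```

```bash
python3 nudge.py '[[-12,-4,5,0,0,0.14],[-24,-8,15,0,0,0.28],[-33,-12,25,0,0,0.415],[-33,-12,25,0,0,0.415],[-33,-12,25,0,0,0.415]]' |egrep "pos|wrist|gap"
python3 go.py 497.8 -293.5 17 1.505
python3 - <<'E'
from h import *
p,d=manip.camera("top"); q=manip.camera("scene")[0]; w=manip.camera("wrist")[0]
f=lambda im,x0,y0,W,H:cv2.resize(im[y0:y0+H,x0:x0+W],(390,290),interpolation=cv2.INTER_CUBIC)
im=np.vstack([np.hstack([f(p,185,135,108,80),f(q,215,160,135,100)]),np.hstack([f(w,0,0,512,384),f(q,100,160,135,100)])])
cv2.imwrite("pics/p3.png",cv2.cvtColor(im,cv2.COLOR_RGB2BGR))
E
```

```text
eef_pos: [498.4, -290.9, 100.9]
wrist_force: [0.6, 0.4, -0.3]
finger_gap: 84.4
target [ 497.8 -293.5   17. ] shift [-2.6 -0.7 83.9] turn [0.002 0.    0.01 ] | tray x in tool [-0.01   0.978  0.21 ] clock 10.7
```

View pics/p3.png

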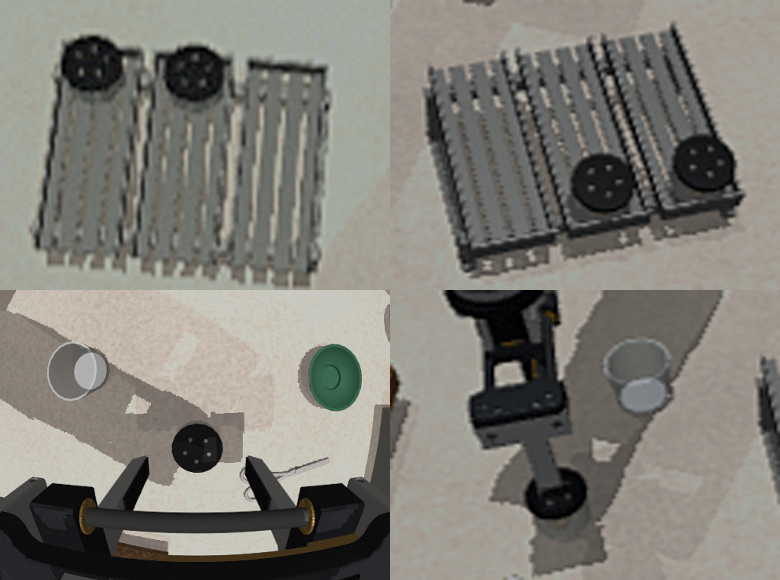

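Both cups are against their stops and upright. The loose cup at wrist-tile (197,447) is centred between the fingers, and the hemostat lies below the tip height. Going down to grip the lid.

```bash
python3 nudge.py '[[-1,-1,25,0,0,0.01],[-2,-1,50,0,0,0.01],[-2.5,-1,70,0,0,0.01],[-2.5,-1,80,0,0,0.01],[-2.5,-1,83.5,0,0,0.01]]' |egrep "pos|wrist|gap"
python3 nudge.py '[[0,0,0,0,0,0],[0,0,0,0,0,0],[0,0,0,0,0,0],[0,0,0,0,0,0],[0,0,0,0,0,0]]' 40 20|egrep "pos|wrist|gap|force"
python3 nudge.py '[[0,0,0,0,0,0],[0,0,0,0,0,0],[0,0,0,0,0,0]]' |egrep "pos|wrist|gap|force"
```

```text
eef_pos: [497.4, -293.2, 16.8]
wrist_force: [0.4, 0.4, 0.3]
finger_gap: 83.6
eef_pos: [497.8, -293.8, 17.9]
wrist_force: [-1.2, 1.1, 5.9]
finger_gap: 57.1
finger_force: 20.0
eef_pos: [497.8, -293.8, 17.9]
wrist_force: [-2.5, 0.4, 5.3]
finger_gap: 57.4
finger_force: 20.0
```

```bash
python3 nudge.py '[[0,0,-15,0,0,0],[0,0,-50,0,0,0],[15,0,-95,0,0,0],[45,0,-130,0,0,0],[80,0,-145,0,0,0]]' |egrep "pos|wrist|gap|force"
python3 go.py R -45 0 70 0.2094 1.505; python3 go.py R -45 0 18.5 0.2094 1.505
```

```text
eef_pos: [503.4, -213.8, 166.6]
wrist_force: [0.4, 0.3, -1.2]
finger_gap: 57.4
finger_force: 20.0
target [504.6 -45.1 137.8] shift [168.4 -11.   28.4] turn [ 0.216  0.001 -0.006] | tray x in tool [0.006 0.977 0.214] clock 12.65
target [493.9 -44.4  87.5] shift [168.5 -22.   78.7] turn [ 0.216  0.001 -0.006] | tray x in tool [0.006 0.977 0.214] clock 12.65
```

```bash
python3 nudge.py '[[35,-2,0,0.05,0,0],[75,-5,3,0.1,0,0],[115,-8,8,0.16,0,0],[150,-10,12,0.216,0,0],[168,-11,18,0.216,0,-0.006]]' |egrep "pos|wrist|gap|force"
python3 nudge.py '[[0,0,0,0,0,0],[0,0,0,0,0,0]]' |egrep "pos|rot|wrist|gap"
python3 go.py R -45 0 22 0.2094 1.505
python3 - <<'E'
from h import *
q=manip.camera("scene")[0]; w=manip.camera("wrist")[0]
f=lambda im,x0,y0,W,H:cv2.resize(im[y0:y0+H,x0:x0+W],(390,290),interpolation=cv2.INTER_CUBIC)
cv2.imwrite("pics/p4.png",cv2.cvtColor(np.hstack([f(w,0,0,512,384),f(q,215,160,135,100)]),cv2.COLOR_RGB2BGR))
E
```

```text
eef_pos: [503.8, -43.0, 144.8]
wrist_force: [0.2, 0.1, -1.1]
finger_gap: 57.3
finger_force: 20.0
eef_pos: [503.5, -45.6, 144.9]
eef_rot: [-2.928, -0.0, 1.507]
wrist_force: [-1.1, 0.2, -0.1]
finger_gap: 57.2
target [494.6 -44.4  90.9] shift [ 0.6  2.7 54.7] turn [-0.004  0.     0.002] | tray x in tool [-0.002  1.    -0.004] clock 13.35
```

View pics/p4.png

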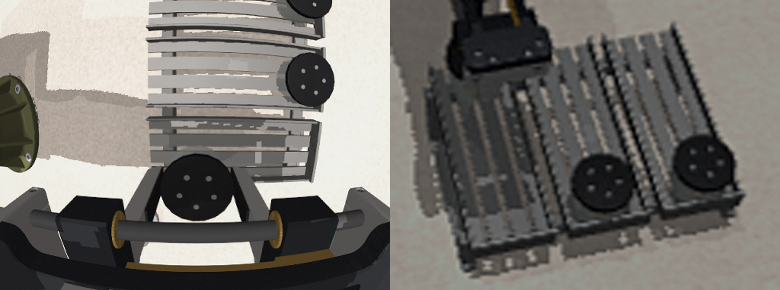

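The cup is gripped straight above the empty lane, and the other two cups are undisturbed at their stops. Lowering.

```bash
python3 nudge.py '[[0,1,15,0,0,0],[0.5,2,32,0,0,0],[0.5,2.7,45,0,0,0],[0.5,2.7,52,0,0,0],[0.5,2.7,54.5,0,0,0]]' |egrep "pos|wrist|gap"
python3 nudge.py '[[0,0,1,0,0,0],[0,0,2,0,0,0],[0,0,2,0,0,0]]' |egrep "pos|wrist"
python3 nudge.py '[[0,0,1,0,0,0],[0,0,1,0,0,0]]' |egrep "pos|wrist"; python3 go.py R -45 0 18 0.2094 1.505
```

```text
eef_pos: [494.4, -44.6, 90.0]
wrist_force: [0.0, -0.7, -1.0]
finger_gap: 57.2
eef_pos: [494.4, -44.3, 88.7]
wrist_force: [-0.3, -0.8, -0.6]
eef_pos: [494.0, -44.2, 87.5]
wrist_force: [-0.0, -0.4, 0.1]
target [493.8 -44.3  87. ] shift [-0.1 -0.1  0.6] turn [-0.004 -0.     0.002] | tray x in tool [-0.002  1.    -0.004] clock 14.45
```

```bash
python3 nudge.py '[[0,0,0.7,0,0,0],[0,0,0.7,0,0,0]]' |egrep "pos|wrist"
python3 nudge.py '[[0,0,0.5,0,0,0],[0,0,0.5,0,0,0]]' |egrep "pos|wrist"; python3 nudge.py '[[0,0,0.5,0,0,0],[0,0,0.5,0,0,0]]' |egrep "pos|wrist"
```

```text
eef_pos: [493.8, -44.2, 86.7]
wrist_force: [0.5, 0.3, -1.1]
eef_pos: [493.8, -44.2, 86.2]
wrist_force: [-0.5, 0.2, -1.2]
eef_pos: [493.8, -44.2, 86.2]
wrist_force: [-0.4, -0.1, 4.8]
```

Floor contact at about 5 N. Opening the fingers and lifting straight off.

```bash
python3 nudge.py '[[0,0,0,0,0,0],[0,0,0,0,0,0],[0,0,0,0,0,0],[0,0,0,0,0,0],[0,0,0,0,0,0]]' 90 |egrep "wrist|gap"
python3 nudge.py '[[0,0,0,0,0,0],[0,0,0,0,0,0]]' |egrep "wrist|gap"
python3 nudge.py '[[0,0,-10,0,0,0],[0,0,-30,0,0,0],[0,0,-55,0,0,0],[0,0,-80,0,0,0],[0,-10,-90,0,0,0]]' |egrep "pos|wrist"
python3 go.py R -84 0 40; python3 go.py R -84 0 8
```

```text
wrist_force: [-0.2, 0.0, 0.0]
finger_gap: 89.5
wrist_force: [0.8, -0.5, 0.2]
finger_gap: 89.7
eef_pos: [504.0, -45.0, 178.2]
wrist_force: [-0.6, 0.3, 0.4]
target [460.3 -42.1 116.6] shift [  0.  -30.   69.4] turn [-0.165 -0.166 -1.562] | tray x in tool [-0.002  1.    -0.001] clock 16.25
target [453.7 -41.7  85.3] shift [  0.  -29.9 101.4] turn [-0.165 -0.166 -1.562] | tray x in tool [-0.002  1.    -0.001] clock 16.25
```

```bash
python3 nudge.py '[[0,-10,5,-0.015,-0.015,-0.14],[0,-20,10,-0.03,-0.03,-0.28],[0,-30,15,-0.045,-0.045,-0.42],[0,-35,20,-0.06,-0.06,-0.56],[0,-40,20,-0.074,-0.074,-0.7]]' 0 |egrep "pos|wrist|gap"
python3 go.py R -92 1 50
```

```text
eef_pos: [458.3, -41.9, 164.3]
wrist_force: [0.1, -0.0, 0.3]
finger_gap: 53.7
target [454.6 -40.8 128. ] shift [ 1.4  2.1 36.4] turn [-0.092 -0.095 -0.856] | tray x in tool [-0.647  0.758  0.088] clock 16.75
```

```bash
python3 nudge.py '[[0,0,0,-0.015,-0.016,-0.145],[0,0,5,-0.03,-0.032,-0.29],[1,1,10,-0.047,-0.048,-0.435],[1,2,15,-0.062,-0.064,-0.58],[1,2,20,-0.077,-0.08,-0.72]]' 0 |egrep "pos|wrist|gap"
python3 go.py R -92 1 50
```

```text
eef_pos: [457.5, -40.6, 144.5]
wrist_force: [0.0, 0.1, 0.1]
finger_gap: 13.6
target [454.6 -40.8 128. ] shift [ 2.5 -0.5 16.5] turn [-0.015 -0.014 -0.136] | tray x in tool [-0.972  0.136  0.193] clock 17.25
```

```bash
python3 nudge.py '[[2,0,5,-0.015,-0.014,-0.136],[2,0,16,-0.015,-0.014,-0.136],[2,0,16,-0.015,-0.014,-0.136],[2,0,16,-0.015,-0.014,-0.136]]' 0 |egrep "pos|rot|wrist|gap"
python3 go.py R -92 0 8
python3 - <<'E'
from h import *
q=manip.camera("scene")[0]; p,d=manip.camera("top")
f=lambda im,x0,y0,W,H:cv2.resize(im[y0:y0+H,x0:x0+W],(390,290),interpolation=cv2.INTER_CUBIC)
cv2.imwrite("pics/p5.png",cv2.cvtColor(np.hstack([f(p,185,135,108,80),f(q,215,160,135,100)]),cv2.COLOR_RGB2BGR))
E
```

```text
eef_pos: [455.8, -40.5, 128.6]
eef_rot: [-3.141, -0.002, 3.066]
wrist_force: [0.4, -0.2, 0.7]
finger_gap: 0.5
target [445.9 -41.2  87. ] shift [ 9.8 -1.4 41.7] turn [-0.001 -0.002 -0.01 ] | tray x in tool [-0.978  0.009  0.206] clock 17.65
```

View pics/p5.png

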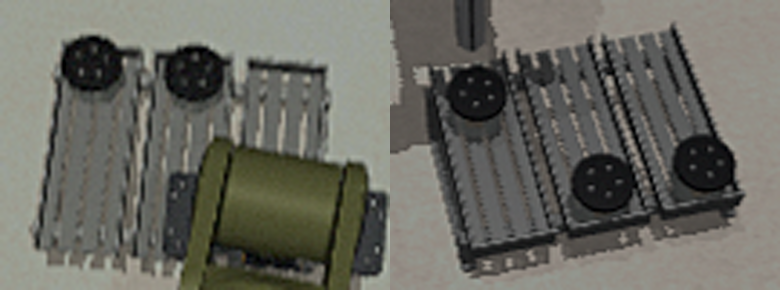

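Cup_c stands upright in the upper part of the right lane, at right-tile (477,95), and the shut fingers are uphill of it. Descend and push.

```bash
python3 nudge.py '[[5,-1,3,0,0,-0.01],[10,-1.4,15,0,0,-0.01],[10,-1.4,30,0,0,-0.01],[10,-1.4,40,0,0,-0.01],[10,-1.4,41,0,0,-0.01]]' |egrep "pos|wrist"
python3 nudge.py '[[-6,0,1.2,0,0,0],[-12,0,2.4,0,0,0],[-18,0,3.7,0,0,0],[-25,0,5.2,0,0,0],[-32,0,6.7,0,0,0]]'|egrep "pos|wrist"; python3 go.py R 20 0 8
```

```text
eef_pos: [445.3, -41.2, 86.8]
wrist_force: [0.7, 0.1, -0.5]
eef_pos: [478.6, -43.3, 81.0]
wrist_force: [0.7, -0.1, 0.3]
target [555.2 -48.4  63.7] shift [-76.8  -0.3  17.3] turn [-0.001 -0.001  0.004] | tray x in tool [-0.978 -0.004  0.207] clock 18.75
```

```bash

python3 nudge.py '[[-7,0,1.6,0,0,0],[-14,0,3.2,0,0,0],[-21,0,4.7,0,0,0],[-28,0,6.3,0,0,0],[-35,0,7.9,0,0,0]]'|egrep "pos|wrist"; python3 nudge.py '[[-7,0,1.5,0,0,0],[-14,0,3,0,0,0],[-21,0,4.5,0,0,0],[-28,0,6,0,0,0],[-35,0,7.4,0,0,0]]'|egrep "pos|wrist"; python3 nudge.py '[[-5,0,1.1,0,0,0],[-9,0,1.9,0,0,0],[-13,0,2.8,0,0,0],[-16,0,3.4,0,0,0],[-16,0,3.4,0,0,0]]'|egrep "pos|wrist"; python3 go.py R 36 0 8
```

```text
eef_pos: [513.3, -45.5, 73.0]
wrist_force: [-0.5, 0.2, 1.2]
eef_pos: [548.3, -47.7, 65.6]
wrist_force: [-0.2, -0.2, 0.5]
eef_pos: [563.9, -48.6, 62.2]
wrist_force: [0.5, -0.0, -0.5]
target [570.8 -49.4  60.3] shift [-7.  -0.4  1.8] turn [-0.001 -0.001  0.004] | tray x in tool [-0.978 -0.004  0.207] clock 20.25
```

```bash

python3 nudge.py '[[-2,0,0.5,0,0,0],[-4,0,1,0,0,0],[-5,0,1.2,0,0,0],[-5,0,1.2,0,0,0]]'|egrep "pos|wrist"; python3 nudge.py '[[-1,0,0.2,0,0,0],[-1.5,0,0.3,0,0,0],[-1.5,0,0.3,0,0,0]]'|egrep "pos|wrist"; python3 nudge.py '[[-0.5,0,0.1,0,0,0],[-1,0,0.2,0,0,0],[-1,0,0.2,0,0,0]]'|egrep "pos|wrist"
```

```text
eef_pos: [568.7, -49.0, 61.1]
wrist_force: [0.2, 1.2, 0.6]
eef_pos: [570.0, -49.0, 60.7]
wrist_force: [-1.3, 0.4, 1.3]
eef_pos: [570.5, -49.1, 60.6]
wrist_force: [-9.2, -0.3, 5.3]
```

Contact at the stop, at the expected place. Backing off and checking.

```bash
python3 nudge.py '[[5,0,-1,0,0,0],[20,0,-15,0,0,0],[45,0,-50,0,0,0],[80,0,-90,0,0,0],[120,0,-120,0,0,0]]'|egrep "pos|wrist"
python3 nudge.py '[[30,-20,-5,0,0,0],[60,-50,-5,0,0,0],[80,-90,-5,0,0,0],[90,-130,-5,0,0,0],[90,-170,-5,0,0,0]]'|egrep "pos|wrist"
python3 - <<'E'
from h import *
q=manip.camera("scene")[0]; p,d=manip.camera("top")
f=lambda im,x0,y0,W,H:cv2.resize(im[y0:y0+H,x0:x0+W],(390,290),interpolation=cv2.INTER_CUBIC)
cv2.imwrite("pics/p6.png",cv2.cvtColor(np.vstack([np.hstack([f(p,185,135,108,80),f(q,215,160,135,100)]),np.hstack([f(p,0,0,512,384),f(q,0,0,512,384)])]),cv2.COLOR_RGB2BGR))
i=manip.camera_info("top");R=cv2.Rodrigues(i["rvec"])[0];Ki=np.linalg.inv(i["K"]);c=-R.T@i["tvec"]
from scipy.spatial.transform import Rotation as Ro
n,l,st,ce=cv2.connectedComponentsWithStats((p.max(2)<50).astype(np.uint8)[140:185,195:280])
for k in range(1,n):
    if 120<st[k,4]<400:
        u,v=ce[k]+[195,140]; r=R.T@Ki@[u,v,1]; P=c+r*(86-c[2])/r[2]
        print(st[k],P.round(1),Ro.from_euler("z",.066).apply(P-[540,43,0]).round(1))
E
```

```text
eef_pos: [453.2, -41.7, 180.4]
wrist_force: [1.1, -0.4, 1.1]
eef_pos: [352.4, -207.2, 184.6]
wrist_force: [1.2, 0.2, 0.5]
[  7   5  21  16 199] [621.1 130.7  86. ] [75.2 92.9 86. ]
[ 33   8  21  15 199] [614.6  36.1  86. ] [74.9 -2.  86. ]
[ 59  10  21  16 198] [608.3 -53.   86. ] [ 74.5 -91.3  86. ]
```

View pics/p6.png

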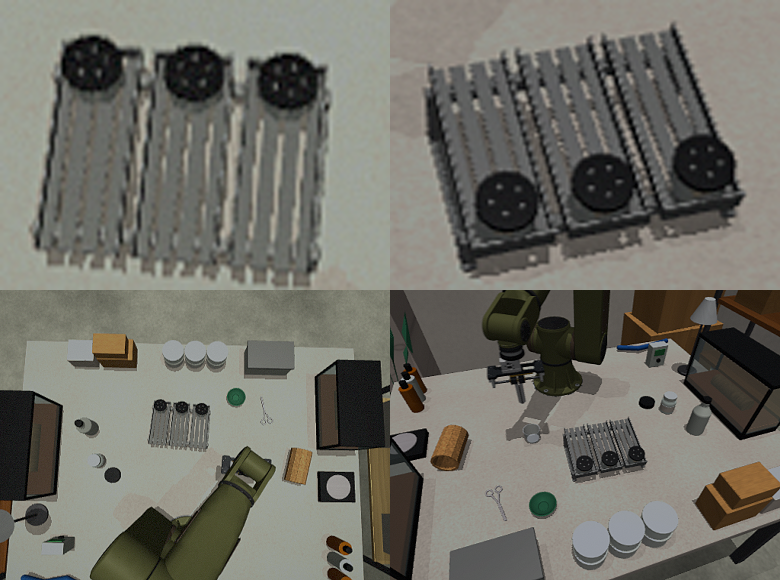

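All three lids line up at their stops, upright and within 1 mm of each other along the lanes. The other things haven't moved, and the arm is clear of everything.

```bash
python3 -c "
from cell import manip
print(manip.sign_off())"
```

```text
the job is handed in; nothing more can be done
None
```

All three cups are upright against their back stops, one in each lane, with the gripper clear and the other things untouched. The job is handed in; sign-off returned no verdict.

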